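# Book three samples in by their keys

### The job

Book the samples in: with the fingertips, lightly press the key in front of the crucible, then the key in front of the small beaker, then the key in front of the capped vial, each well down so that it stays sunk. Do not press the key in front of the calibration weight, and do not pick up, push or knock over any of the things standing about.

Things in the scene. Friction and masses are not known exactly. Their poses are not given: they have to be found in the camera images.
- station_crucible: grey booking station fixed to the bench, 166 x 86 mm (x, y); origin at the centre of its underside, -x is its front. Front half: key housing with its top 26 mm above the bench. Rear half: blue-lined tray with a low rim, floor 10 mm high, on which the crucible stands. All four stations look the same apart from what stands on them, and each may be turned up to 0.3 rad and stand at any place in the row
- keytop_crucible (a point): centre of the top face of the round upright steel key (30 mm wide) of that station, 49 mm in front of the station's origin; 41 mm above the bench when up, 31 mm when fully down
- key_crucible (a joint): how far that key has been pressed down: 0 up, 0.010 m fully down. The key needs about 3 N to move and stays down where it is left, there is no spring; the whole key sits on a rubber mount (about 4 N per mm), so it gives up to 1 mm more under the finger and springs that back, and once fully down it stops softly; it is booked from 0.005 m on. More than 20 N on a station is not light
- crucible: open white porcelain crucible, 40 mm wide, 30 mm high; stands loose on its station's tray; origin at the centre of its underside
- station_beaker: grey booking station fixed to the bench, 166 x 86 mm (x, y); origin at the centre of its underside, -x is its front. Front half: key housing with its top 26 mm above the bench. Rear half: blue-lined tray with a low rim, floor 10 mm high, on which the small beaker stands. All four stations look the same apart from what stands on them, and each may be turned up to 0.3 rad and stand at any place in the row
- keytop_beaker (a point): centre of the top face of the round upright steel key (30 mm wide) of that station, 49 mm in front of the station's origin; 41 mm above the bench when up, 31 mm when fully down
- key_beaker (a joint): how far that key has been pressed down: 0 up, 0.010 m fully down. The key needs about 3 N to move and stays down where it is left, there is no spring; the whole key sits on a rubber mount (about 4 N per mm), so it gives up to 1 mm more under the finger and springs that back, and once fully down it stops softly; it is booked from 0.005 m on. More than 20 N on a station is not light
- small_beaker: clear glass beaker with a spout, a pale blue fill at its bottom, 51 x 58 mm, 68 mm high; stands loose on its station's tray; origin at the centre of its underside
- station_vial: grey booking station fixed to the bench, 166 x 86 mm (x, y); origin at the centre of its underside, -x is its front. Front half: key housing with its top 26 mm above the bench. Rear half: blue-lined tray with a low rim, floor 10 mm high, on which the capped vial stands. All four stations look the same apart from what stands on them, and each may be turned up to 0.3 rad and stand at any place in the row
- keytop_vial (a point): centre of the top face of the round upright steel key (30 mm wide) of that station, 49 mm in front of the station's origin; 41 mm above the bench when up, 31 mm when fully down
- key_vial (a joint): how far that key has been pressed down: 0 up, 0.010 m fully down. The key needs about 3 N to move and stays down where it is left, there is no spring; the whole key sits on a rubber mount (about 4 N per mm), so it gives up to 1 mm more under the finger and springs that back, and once fully down it stops softly; it is booked from 0.005 m on. More than 20 N on a station is not light
- capped_vial: upright glass sample vial with a white screw cap, 27 mm wide, 59 mm high; stands loose on its station's tray; origin at the centre of its underside
- station_weight: grey booking station fixed to the bench, 166 x 86 mm (x, y); origin at the centre of its underside, -x is its front. Front half: key housing with its top 26 mm above the bench. Rear half: blue-lined tray with a low rim, floor 10 mm high, on which the weight stands. All four stations look the same apart from what stands on them, and each may be turned up to 0.3 rad and stand at any place in the row
- keytop_weight (a point): centre of the top face of the round upright steel key (30 mm wide) of that station, 49 mm in front of the station's origin; 41 mm above the bench when up, 31 mm when fully down
- key_weight (a joint): how far that key has been pressed down: 0 up, 0.010 m fully down. The key needs about 3 N to move and stays down where it is left, there is no spring; the whole key sits on a rubber mount (about 4 N per mm), so it gives up to 1 mm more under the finger and springs that back, and once fully down it stops softly; this key must stay up. More than 20 N on a station is not light
- weight: solid calibration weight with a knob on top, 28 mm wide, 35 mm high; not one of the samples; stands loose on its station's tray; origin at the centre of its underside
- stopper: loose tapered red-brown rubber stopper, 32 mm wide, 28 high, on the bench near the robot; origin at the centre of its underside; leave alone
- petri_dish: loose flat glass dish, 63 mm wide, 15 high, on the bench behind the stations; origin at the centre of its underside; leave alone
- flask: loose stoppered conical flask, 66 mm wide, 111 high, on the bench to the right of the row; origin at the centre of its underside; leave alone

How it is judged (in metres and radians):
On the way, in this order (a step that is already met when the one before it is completed fails the run):
1. the crucible's key is pressed down (value of joint key_crucible above 0.005 m), for 0.2 s.
2. then the beaker's key is pressed down (value of joint key_beaker above 0.005 m), for 0.2 s.
3. then the vial's key is pressed down (value of joint key_vial above 0.005 m), for 0.2 s.
At the end, for the whole second after the job is handed in: The keys of crucible, beaker and vial are more than 5 mm down, the weight's key is less than 2 mm down, and every loose thing stands upright (within 0.1 rad) within 10 mm of where it was (value of joint each of key_crucible, key_beaker, key_vial above 0.005 m and value of joint key_weight below 0.002 m and distance of each of crucible, small_beaker, capped_vial, weight, stopper, petri_dish, flask from where it was at the start of the episode below 0.01 m and angle between each of crucible, small_beaker, capped_vial, weight, stopper, petri_dish, flask's own z axis and vertical below 0.1 rad); the robot touches nothing.
It fails at once if the beaker's key is pressed before the crucible's (value of joint key_beaker above 0.003 m and value of joint key_crucible below 0.005 m).
It fails at once if the vial's key is pressed before the crucible's or the beaker's (value of joint key_vial above 0.003 m and value of joint any of key_crucible, key_beaker below 0.005 m).
It fails at once if the key in front of the weight is pressed (value of joint key_weight above 0.003 m).
It fails at once if a station is pressed with more than 20 N, or with another part of the robot than the fingers (contact force between the fingers and station_crucible above 20 N or contact force between the arm and station_crucible above 2 N or contact force between the fingers and station_beaker above 20 N or contact force between the arm and station_beaker above 2 N or contact force between the fingers and station_vial above 20 N or contact force between the arm and station_vial above 2 N or contact force between the fingers and station_weight above 20 N or contact force between the arm and station_weight above 2 N).
It fails at once if a loose thing is lifted, pushed or carried more than 15 mm, or tipped (distance of any of crucible, small_beaker, capped_vial, weight, stopper, petri_dish, flask from where it was at the start of the episode above 0.015 m or angle between any of crucible, small_beaker, capped_vial, weight, stopper, petri_dish, flask's own z axis and vertical above 0.3 rad).
It also fails if it takes over 40 s, if anything falls off the work surface, if the arm or the gripper's body presses on something with over 40 N, if the wrist force passes 120 N, or if a joint passes its speed limit or range.

### The arm

A 6-joint arm with a two-finger parallel gripper is mounted at the origin on a cart in front of the work surface, level with it; the furniture and walls round the work are solid. World frame = base frame: x ahead of the robot, y to its left, z up, the work surface at z = 0. Lengths are in mm, angles in degrees, forces in N, time in s.
With the tool pointing down it reaches from about 300 to 850 mm from the base axis. Payload 4.2 kg.
Tool frame: the origin (TCP) lies between the finger pads; the fingertips stand 14 mm ahead of it and the grasp point (between the pads) lies 5 mm behind it (env.finger_overhang is the distance from the TCP to the fingertips, in mm); z points along the fingers, y is the line along which they close (so a half turn about z gives the same grasp; the last joint's range is limited). The gripper opens to 91 mm and grips with 3 to 60 N. Pads are 32 mm wide; open, the fingers measure 118 mm over their backs; the gripper's body (76 mm by 178 mm) begins 60 mm behind the grasp point.
Start: joints at [64.114, 18.312, 89.639, -0, 72.044, -1.146], TCP at [240.645, 522.237, 227.976] pointing down, gripper open.
Joint ranges: [-177.97, 177.97], [-48.28, 115.42], [12.27, 149.76], [-77.06, 257.06], [2.81, 150.46], [-146.56, 146.56]. Speed limits (degrees/s): [147.25, 147.25, 180, 180, 180, 180].

### API

Orientations are given as [roll, pitch, yaw] about the fixed x, y, z axes, in that order (R = Rz(yaw) Ry(pitch) Rx(roll)).
In Python, from workcell import status, cams, env, finder gives the robot as it stands.
- The arm moves only by the tool apply_moves, never from a script. Its argument "increments" is a list of rows, each a list of 7 numbers: the opening, from -1 (shut) to 1 (fully open), then the shift along the world's x, y, z in m, then the turn, a rotation vector about the world's x, y, z in degrees. In form: [[gripper, x, y, z, ax, ay, az], ...]. A call has 1 to 5 rows; each row shifts and turns the commanded pose from where the row before left it; what a row does not reach is not made up. A row lasts 1/12 s, in which the tool goes at most 41.7 mm and 7.16 degrees, less where a joint would pass 70% of its speed; a pose out of reach is approached as far as the arm can. A call with a gripper value outside its range is refused whole. The fingers move at their own pace and stop on an object; "newtons" is the grip in N (left out, the last holds). Time passes only in rows, so rows that do not move let the fingers close. It gives the time, the measured TCP pose, the force, the opening and the grip force at its end, in the units of the state.
- status.state(): the state, without advancing time (a new reading comes with each control period).
- cams.grab_frame(name): name is "side" or "top" or "wrist"; returns a dict with "color" (420x560x3 uint8, red, green, blue), "intrinsics" (3x3 intrinsics, pixels), "R" (3x3) and "t" (3): a world point X has camera coordinates R X + t. Camera axes: x right, y down, z forward; pixel columns grow to the right and rows downward; lengths in mm; the calibration is good to about 2 mm. The wrist camera is an equidistant fisheye: a pixel r from the principal point sees the ray r / f radians off the axis. A picture is of the moment at which its call begins. There is no depth.
- env.job_done(): hands the job in; it is judged then, once.
Trained networks look in the newest picture that a camera, given by its name, has taken for a name from the list of things; names that differ only in an ending like _2 or _b are one class to them, and where a whole thing is asked for, a point or a joint stands for the part that bears it (a point fixed in the world has none). Each returns a list of dicts, best first, with "score" (0 to 1); they miss things now and then, are a little off and sometimes report something else, mostly with a low value. They report only what shows in the picture. A call takes as long as a camera call.
- finder.boxes_of(query, camera): "rect" ([left, top, width, height] in pixels, round what is visible of it).
- finder.trace(query, camera): "pixels" (420x560 bool, what is visible of it) and "rect" ([left, top, width, height] in pixels, round what is visible of it).
The state is a dict: "time_s": time; "qpos": joint angles; "qvel": joint speeds; "effort": joint torques, N m; "ee_pos": TCP position; "ee_rot": TCP orientation; "force": force on the tool from outside, world axes, zero at the start; "torque": the same for the moment, N m; "gripper_width": finger opening in mm; "gripper_force": force on a finger pad.
Only numpy, scipy, OpenCV 4.12 (cv2) and the standard library are available. Lean on these libraries where they do the work, as an engineer would, in place of code of your own. Each camera call takes 0.05 s, during which the arm holds its last target. There are 200 camera calls.

## Working session

There is one attempt and no reset: what is moved stays moved. The work goes in short steps, Python scripts to look and compute and a tool call to move; the robot and the scene stay as the last step left them, time stands still between calls to the robot, and variables do not carry over. Pictures are saved under pics/ and viewed, at most 10 in all, crops included, and the job is handed in when it is done.

Besides the shell and the picture viewer there is one more tool, called after "Request:" as a command line: name --pt "numbers of a row" for each row, then --argument value for the rest. apply_moves: Moves the arm, as the interface text tells. Its arguments: {"type":"object","properties":{"increments":{"type":"array","items":{"type":"array","items":{"type":"number"}}},"newtons":{"type":"number"}},"required":["increments"]}

```bash
mkdir -p pics; python3 - <<'E'
from workcell import status, cams, env, finder
import cv2,json
s=status.state();print(s['time_s'],s['ee_pos'],s['ee_rot'],s['force'],env.finger_overhang)
for c in ('top','side'):
    f=cams.grab_frame(c);cv2.imwrite(f'pics/{c}0.png',f['color'][:,:,::-1])
    print(c,f['intrinsics'],f['R'],f['t'])
    for q in ('crucible','small_beaker','capped_vial','weight','keytop_crucible','station_crucible','stopper','flask'):
        print(q,[(round(d['score'],2),[round(float(x)) for x in d['rect']]) for d in finder.boxes_of(q,c)][:5])
E
```

```text
0.0 [240.4423748  521.77465264 227.1180683 ] [-1.79898539e+02 -8.06513651e-04  1.55260383e+02] [-1.11282597 -1.2084851   0.90870734] 14.0
top [[526.31231546   0.         275.19742595]
 [  0.         526.31231546 209.8117876 ]
 [  0.           0.           1.        ]] [[-0.02694169 -0.99956138 -0.01229588]
 [-0.97987432  0.02884081 -0.19752093]
 [ 0.19778892  0.00672687 -0.98022155]] [ -56.56927267  553.32388647 1318.74210862]
crucible [(0.72, [341, 199, 12, 12]), (0.42, [198, 180, 22, 23])]
small_beaker [(0.85, [197, 180, 24, 21]), (0.5, [255, 193, 40, 62])]
capped_vial [(0.67, [140, 204, 15, 11])]
weight [(0.47, [149, 145, 24, 24]), (0.42, [340, 197, 12, 13]), (0.38, [279, 202, 7, 11])]
keytop_crucible [(0.38, [272, 266, 10, 15])]
station_crucible [(0.82, [325, 190, 32, 64])]
stopper []
flask [(0.88, [390, 188, 32, 26])]
side [[525.69313184   0.         282.51662231]
 [  0.         525.69313184 205.38567287]
 [  0.           0.           1.        ]] [[ 0.84532046 -0.53420814 -0.00741491]
 [-0.20941545 -0.31854283 -0.92448669]
 [ 0.49150635  0.78304031 -0.38114221]] [-489.01806317  153.82077714 1011.76533688]
crucible [(0.7, [336, 243, 20, 21])]
small_beaker [(0.95, [266, 175, 18, 26]), (0.32, [227, 164, 9, 26])]
capped_vial [(0.51, [226, 165, 8, 22]), (0.17, [238, 191, 15, 10])]
weight [(0.58, [293, 215, 10, 15])]
keytop_crucible [(0.5, [296, 249, 21, 14])]
station_crucible [(0.97, [284, 246, 89, 39])]
stopper [(0.69, [300, 254, 14, 8]), (0.55, [219, 234, 16, 18])]
flask [(0.94, [389, 240, 35, 67])]
```

```bash
python3 - <<'E'
import cv2
a=cv2.imread('pics/top0.png')[130:300,110:430];cv2.imwrite('pics/top0c.png',cv2.resize(a,None,fx=2.5,fy=2.5,interpolation=cv2.INTER_CUBIC))
a=cv2.imread('pics/side0.png')[140:320,190:440];cv2.imwrite('pics/side0c.png',cv2.resize(a,None,fx=3.2,fy=3.2,interpolation=cv2.INTER_CUBIC))
E
```

```text
(no output)
```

View pics/top0c.png

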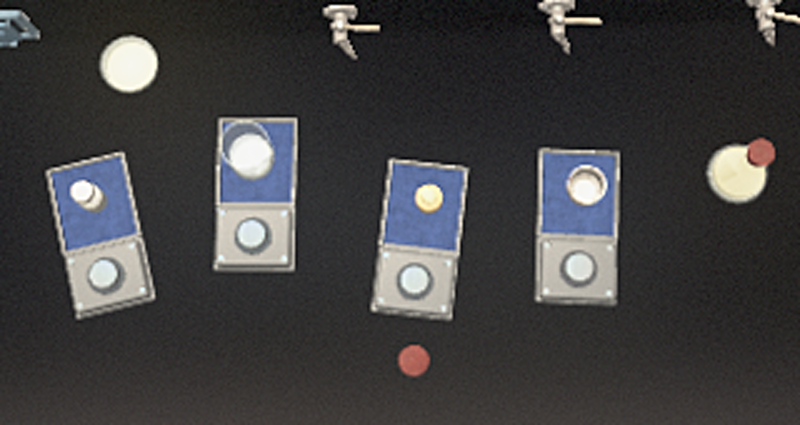

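View pics/side0c.png

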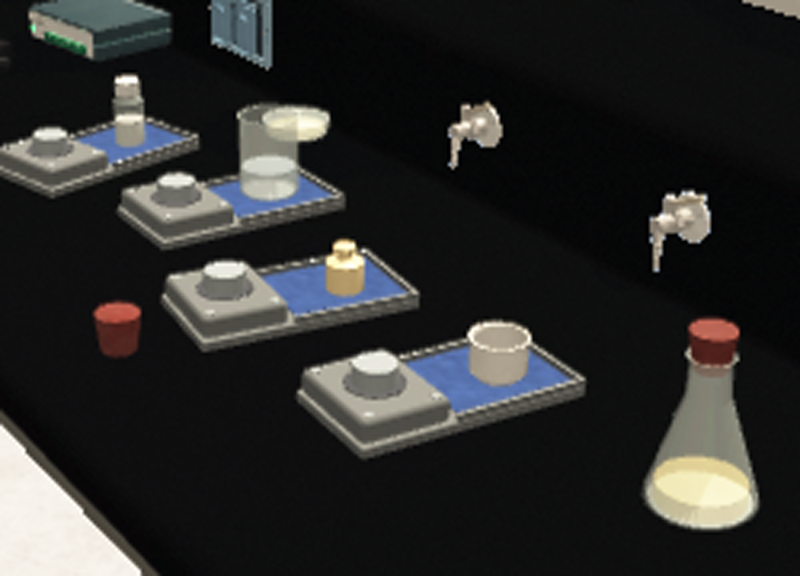

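The row, left to right, is vial, beaker, weight and crucible. In the top crop the key tops are at vial (104,274), beaker (252,235), weight (414,281) and crucible (578,267). In the side crop they are at (50,134), (178,183), (226,271) and (375,362). I'll triangulate these.

```bash
cat > h.py <<'E'
import numpy as np
from workcell import status, cams, env, finder
def ray(f,uv):
    d=f['R'].T@np.linalg.solve(f['intrinsics'],[uv[0],uv[1],1]); return -f['R'].T@f['t'],d
def onplane(f,uv,z):
    c,d=ray(f,uv); return c+d*(z-c[2])/d[2]
E
python3 - <<'E'
from h import *
import cv2
T=cams.grab_frame('top');S=cams.grab_frame('side')
t=dict(cru=(578,267),bea=(252,235),wei=(414,281),via=(104,274))
s=dict(cru=(375,362),bea=(178,183),wei=(226,271),via=(50,134))
for k in t:
    u=np.array(t[k])/2.5+[110,130]; v=np.array(s[k])/3.2+[190,140]
    a=onplane(T,u,41);b=onplane(S,v,41)
    P=[f['intrinsics']@np.c_[f['R'],f['t']] for f in(T,S)]
    X=cv2.triangulatePoints(*P,u.reshape(2,1),v.reshape(2,1));X=(X[:3]/X[3]).ravel()
    print(k,a.round(),b.round(),X.round())
print('flask',onplane(T,np.array([738,175])/2.5+[110,130],0).round(),'stopper',onplane(T,np.array([414,362])/2.5+[110,130],20).round())
E
```

```text
cru [ 478. -242.   41.] [ 480. -248.   41.] [ 480. -244.   39.]
bea [521.  98.  41.] [523.  85.  41.] [526.  97.  36.]
wei [468. -71.  41.] [471. -80.  41.] [471. -72.  37.]
via [484. 253.  41.] [486. 244.  41.] [487. 253.  38.]
flask [ 579. -426.    0.] stopper [385. -68.  20.]
```

Request:
apply_moves --pt "-1 0.01 -0.03 0 0 0 1" --pt "-1 0.01 -0.03 0 0 0 1" --pt "-1 0.01 -0.03 0 0 0 1" --pt "-1 0.01 -0.03 0 0 0 1" --pt "-1 0.01 -0.03 0 0 0 1"

```text
time_s: 1.42
ee_pos: [290.8, 370.9, 228.0]
ee_rot: [180.0, 0.0, 160.3]
force: [0.9, -0.5, 0.9]
gripper_width: 60.8
gripper_force: 0.0
```

Request:
apply_moves --pt "-1 0.01 -0.035 0 0 0 1" --pt "-1 0.01 -0.035 0 0 0 1" --pt "-1 0.01 -0.035 0 0 0 1" --pt "-1 0.01 -0.035 0 0 0 1" --pt "-1 0.01 -0.035 0 0 0 1"

```text
time_s: 1.83
ee_pos: [340.7, 195.6, 228.2]
ee_rot: [180.0, 0.0, 165.3]
force: [0.7, -0.0, 1.2]
gripper_width: 27.6
gripper_force: 0.0
```

Request:
apply_moves --pt "-1 0.01 -0.035 0 0 0 1" --pt "-1 0.01 -0.035 0 0 0 1" --pt "-1 0.01 -0.035 0 0 0 1" --pt "-1 0.01 -0.035 0 0 0 1" --pt "-1 0.01 -0.035 0 0 0 1"

```text
time_s: 2.25
ee_pos: [390.8, 20.5, 228.3]
ee_rot: [180.0, 0.1, 170.3]
force: [0.7, 0.7, 0.3]
gripper_width: 0.5
gripper_force: 0.0
```

Request:
apply_moves --pt "-1 0.01 -0.035 0 0 0 1" --pt "-1 0.01 -0.035 0 0 0 1" --pt "-1 0.01 -0.035 0 0 0 1" --pt "-1 0.01 -0.035 0 0 0 1" --pt "-1 0.01 -0.035 0 0 0 1"

```text
time_s: 2.67
ee_pos: [440.8, -154.7, 228.2]
ee_rot: [180.0, 0.0, 175.3]
force: [1.7, 0.6, 0.5]
gripper_width: 0.6
gripper_force: 0.0
```

Request:
apply_moves --pt "-1 0.0095 -0.022 -0.025 0 0 1" --pt "-1 0.0095 -0.022 -0.025 0 0 1" --pt "-1 0.0095 -0.022 -0.025 0 0 1" --pt "-1 0.0095 -0.022 -0.025 0 0 1" --pt "-1 0 0 0 0 0 0"

```text
time_s: 3.08
ee_pos: [477.9, -243.1, 123.2]
ee_rot: [179.9, -0.3, 179.2]
force: [-1.1, 0.1, -0.5]
gripper_width: 0.1
gripper_force: 0.0
```

```bash
python3 - <<'E'
from h import *
import cv2
f=cams.grab_frame('wrist');cv2.imwrite('pics/w1.png',f['color'][:,:,::-1]);print(f['intrinsics'],f['R'],f['t'],status.state()['ee_pos'])
print([(d['score'],d['rect']) for d in finder.boxes_of('keytop_crucible','wrist')])
f=cams.grab_frame('top');cv2.imwrite('pics/t1.png',f['color'][:,:,::-1])
E
```

```text
[[325.1922621    0.         283.16811486]
 [  0.         325.1922621  211.2199666 ]
 [  0.           0.           1.        ]] [[ 0.01495575  0.99988619  0.00198412]
 [ 0.95660625 -0.01488584  0.29100326]
 [ 0.29099968 -0.00245415 -0.95672   ]] [ 235.86633971 -463.36100172  152.52296701] [ 477.75579962 -241.60757795  125.22217243]
[(0.77, [267.5, 206.0, 34.3, 37.3]), (0.43, [394.1, 162.9, 115.2, 164.2])]
```

View pics/w1.png

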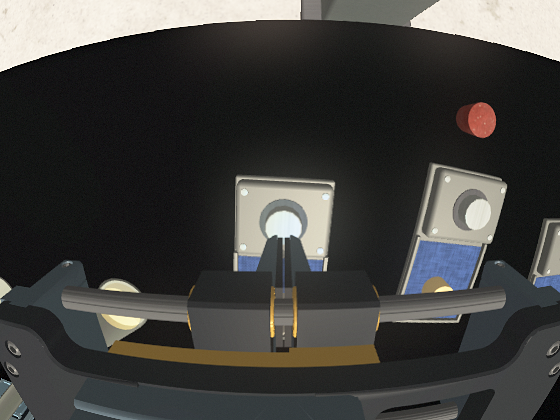

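Wrist view: the crucible key's bright top face is centred near (284,227), with the closed fingers just below it. The weight's key is at about (474,211).

```bash
cat >> h.py <<'E'
def fish(f,uv,z):
    K=f['intrinsics'];p=(np.array(uv)-K[:2,2])/K[0,0];r=np.hypot(*p);s=np.sin(r)/max(r,1e-9)
    d=f['R'].T@np.array([p[0]*s,p[1]*s,np.cos(r)]);c=-f['R'].T@f['t'];return c+d*(z-c[2])/d[2]
E
python3 - <<'E'
from h import *
import cv2
f=cams.grab_frame('wrist')
for uv in((284,227),(266,227),(302,227),(284,209),(480,212)): print(uv,fish(f,uv,41).round(1))
print(status.state()['ee_pos'],status.state()['force'])
E
```

```text
(284, 227) [ 483.9 -240.2   41. ]
(266, 227) [ 483.7 -254.5   41. ]
(302, 227) [ 484.1 -225.8   41. ]
(284, 209) [ 468.9 -240.    41. ]
(480, 212) [473.9 -63.9  41. ]
[ 478.83489813 -240.41140371  128.83447295] [0.16800811 1.06607269 0.25846287]
```

Request:
apply_moves --pt "-1 0.003 0.001 -0.02 0 0 0" --pt "-1 0 0 -0.02 0 0 0" --pt "-1 0 0 -0.02 0 0 0" --pt "-1 0 0 -0.005 0 0 0" --pt "-1 0 0 0 0 0 0"

```text
time_s: 3.7
ee_pos: [481.2, -238.8, 63.1]
ee_rot: [180.0, -0.1, 179.3]
force: [0.9, -0.5, -0.3]
gripper_width: 0.7
gripper_force: 0.0
```

Request:
apply_moves --pt "-1 0 0 -0.002 0 0 0" --pt "-1 0 0 -0.002 0 0 0" --pt "-1 0 0 -0.002 0 0 0" --pt "-1 0 0 -0.002 0 0 0" --pt "-1 0 0 0 0 0 0"

```text
time_s: 4.12
ee_pos: [481.7, -239.8, 55.1]
ee_rot: [-180.0, 0.0, 179.3]
force: [-1.1, 0.1, 0.5]
gripper_width: 0.5
gripper_force: 0.0
```

Request:
apply_moves --pt "-1 0 -0.001 -0.001 0 0 0" --pt "-1 0 0 -0.001 0 0 0" --pt "-1 0 0 -0.001 0 0 0" --pt "-1 0 0 -0.001 0 0 0" --pt "-1 0 0 0 0 0 0"

```text
time_s: 4.53
ee_pos: [481.8, -240.7, 50.9]
ee_rot: [180.0, 0.0, 179.3]
force: [0.8, 1.6, 1.9]
gripper_width: 0.2
gripper_force: 1.3
```

```bash
python3 - <<'E'
from h import *
import cv2
s=status.state();print(s['ee_pos'],s['force'])
f=cams.grab_frame('wrist');cv2.imwrite('pics/w2.png',cv2.resize(f['color'][160:300,200:370,::-1],None,fx=4,fy=4))
E
```

```text
[ 481.75596562 -240.66030393   50.91468659] [0.80835793 1.62997319 1.88568398]
```

View pics/w2.png

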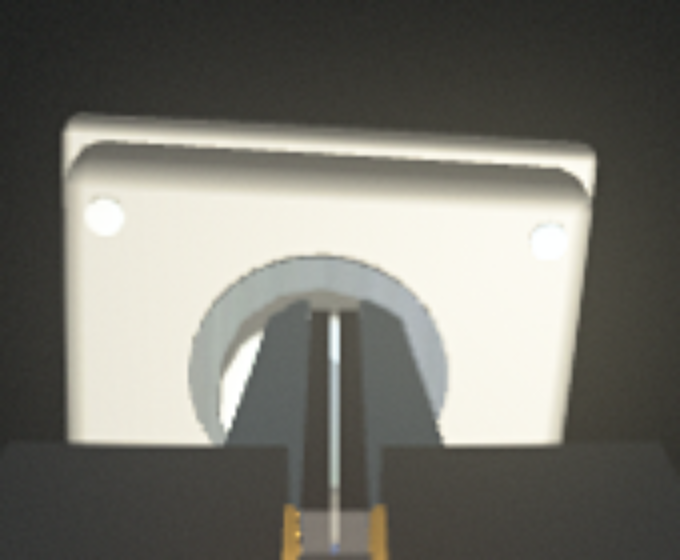

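The fingertips are on the key, slightly right of centre, and the force has begun to rise. I'll keep pressing.

Request:
apply_moves --pt "-1 0 0 -0.001 0 0 0" --pt "-1 0 0 -0.001 0 0 0" --pt "-1 0 0 -0.001 0 0 0" --pt "-1 0 0 -0.001 0 0 0" --pt "-1 0 0 0 0 0 0"

```text
time_s: 5.0
ee_pos: [481.8, -240.8, 46.8]
ee_rot: [180.0, 0.0, 179.3]
force: [1.2, 1.6, 2.2]
gripper_width: 0.7
gripper_force: 1.2
```

Request:
apply_moves --pt "-1 0 0 -0.0008 0 0 0" --pt "-1 0 0 -0.0007 0 0 0" --pt "-1 0 0 0 0 0 0" --pt "-1 0 0 0 0 0 0" --pt "-1 0 0 0 0 0 0"

```text
time_s: 5.42
ee_pos: [481.7, -240.9, 45.4]
ee_rot: [-180.0, 0.0, 179.3]
force: [0.3, 2.2, 2.3]
gripper_width: 0.2
gripper_force: 1.1
```

Request:
apply_moves --pt "-1 0 0 0.01 0 0 0" --pt "-1 0 0 0.03 0 0 0" --pt "-1 0 0 0.035 0 0 0" --pt "-1 0 0.01 0.025 0 0 0" --pt "-1 0.003 0.03 0 0 0 0"

```text
time_s: 5.83
ee_pos: [487.9, -204.8, 151.4]
ee_rot: [-179.6, 0.6, 179.1]
force: [0.2, 0.8, 0.6]
gripper_width: 0.2
gripper_force: 0.0
```

Request:
apply_moves --pt "-1 0.004 0.035 0 0 0 0" --pt "-1 0.004 0.035 0 0 0 0" --pt "-1 0.004 0.035 0 0 0 0" --pt "-1 0.004 0.035 0 0 0 0" --pt "-1 0.004 0.035 0 0 0 0"

```text
time_s: 6.25
ee_pos: [504.5, -24.7, 146.1]
ee_rot: [-180.0, 0.0, 179.3]
force: [0.4, 0.7, -1.0]
gripper_width: 0.5
gripper_force: 0.0
```

Request:
apply_moves --pt "-1 0.005 0.035 0 0 0 0" --pt "-1 0.005 0.035 0 0 0 0" --pt "-1 0.005 0.035 0 0 0 0" --pt "-1 0.004 0.018 -0.01 0 0 0" --pt "-1 0 0 -0.01 0 0 0"

```text
time_s: 6.67
ee_pos: [525.0, 100.4, 126.2]
ee_rot: [179.9, 0.2, 179.5]
force: [0.5, -0.6, 0.9]
gripper_width: 0.5
gripper_force: 0.0
```

```bash
python3 - <<'E'
from h import *
import cv2
f=cams.grab_frame('wrist')
f=cams.grab_frame('wrist');cv2.imwrite('pics/w3.png',f['color'][:,:,::-1]);print(status.state()['ee_pos'],status.state()['force'])
print([(d['score'],d['rect']) for d in finder.boxes_of('keytop_beaker','wrist')])
E
```

```text
[522.22978452  97.00598451 124.04466541] [-0.34807453 -0.10944583 -0.1405683 ]
[(0.81, [268.1, 208.6, 35.5, 36.7])]
```

View pics/w3.png

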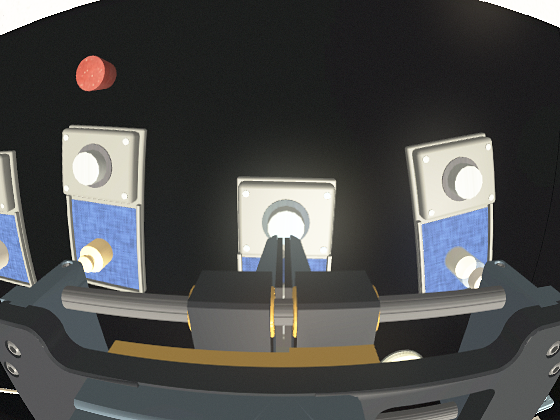

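The beaker's key disc is at (286,228), just ahead of the fingertips. The weight's key is to the left at (90,168) and the vial's key to the right at (466,182). The offset is close to what I had at the crucible, so I'll descend the same way.

Request:
apply_moves --pt "-1 0.003 0.001 -0.02 0 0 0" --pt "-1 0 0 -0.02 0 0 0" --pt "-1 0 0 -0.02 0 0 0" --pt "-1 0 0 -0.006 0 0 0" --pt "-1 0 0 0 0 0 0"

```text
time_s: 7.23
ee_pos: [525.5, 96.7, 58.5]
ee_rot: [-179.9, -0.2, 179.2]
force: [-0.2, -0.2, -0.3]
gripper_width: 0.2
gripper_force: 0.0
```

Request:
apply_moves --pt "-1 0 0 -0.002 0 0 0" --pt "-1 0 0 -0.001 0 0 0" --pt "-1 0 0 -0.001 0 0 0" --pt "-1 0 0 -0.001 0 0 0" --pt "-1 0 0 0 0 0 0"

```text
time_s: 7.65
ee_pos: [527.0, 98.3, 55.0]
ee_rot: [180.0, 0.1, 179.3]
force: [-0.0, -0.6, -0.3]
gripper_width: 0.2
gripper_force: 0.3
```

Request:
apply_moves --pt "-1 -0.002 0 0 0 0 0" --pt "-1 0 0 -0.001 0 0 0" --pt "-1 0 0 -0.001 0 0 0" --pt "-1 0 0 -0.001 0 0 0" --pt "-1 0 0 -0.001 0 0 0"

```text
time_s: 8.07
ee_pos: [525.0, 98.4, 50.7]
ee_rot: [180.0, 0.0, 179.3]
force: [-0.3, -0.1, 3.6]
gripper_width: 0.7
gripper_force: 1.5
```

Request:
apply_moves --pt "-1 0 0 -0.001 0 0 0" --pt "-1 0 0 -0.001 0 0 0" --pt "-1 0 0 -0.001 0 0 0" --pt "-1 0 0 -0.001 0 0 0" --pt "-1 0 0 0 0 0 0"

```text
time_s: 8.48
ee_pos: [524.9, 98.3, 46.3]
ee_rot: [180.0, 0.0, 179.3]
force: [1.3, 0.5, 2.6]
gripper_width: 0.2
gripper_force: 1.2
```

Request:
apply_moves --pt "-1 0 0 -0.001 0 0 0" --pt "-1 0 0 0 0 0 0" --pt "-1 0 0 0 0 0 0" --pt "-1 0 0 0 0 0 0" --pt "-1 0 0 0 0 0 0"

```text
time_s: 8.9
ee_pos: [524.7, 98.3, 45.5]
ee_rot: [180.0, 0.0, 179.3]
force: [1.4, 0.7, 2.9]
gripper_width: 0.7
gripper_force: 1.1
```

Request:
apply_moves --pt "-1 0 0 0.01 0 0 0" --pt "-1 0 0 0.03 0 0 0" --pt "-1 0 0 0.03 0 0 0" --pt "-1 0 0 0.025 0 0 0" --pt "-1 -0.005 0.019 0 0 0 0"

```text
time_s: 9.32
ee_pos: [522.4, 115.7, 145.7]
ee_rot: [180.0, 0.5, 179.1]
force: [1.6, 0.4, -0.6]
gripper_width: 0.3
gripper_force: 0.0
```

Request:
apply_moves --pt "-1 -0.009 0.035 0 0 0 0" --pt "-1 -0.009 0.035 0 0 0 0" --pt "-1 -0.009 0.035 0 0 0 0" --pt "-1 -0.008 0.03 -0.015 0 0 0" --pt "-1 0 0 0 0 0 0"

```text
time_s: 9.73
ee_pos: [481.4, 255.6, 123.8]
ee_rot: [-180.0, -0.3, 179.5]
force: [-1.4, -0.6, -0.1]
gripper_width: 0.3
gripper_force: 0.0
```

```bash
python3 - <<'E'
from h import *
import cv2
f=cams.grab_frame('wrist')
f=cams.grab_frame('wrist');cv2.imwrite('pics/w4.png',f['color'][:,:,::-1]);print(status.state()['ee_pos'],status.state()['force'])
b=finder.boxes_of('keytop_vial','wrist');print([(d['score'],d['rect']) for d in b])
for x in (282,284,286,288):print(x,fish(f,(x,227),41).round(1))
E
```

```text
[483.13234705 252.35330692 124.90637363] [-0.53103603  0.07953118  0.29059158]
[(0.74, [267.9, 207.9, 33.3, 33.1])]
282 [485.8 252.2  41. ]
284 [485.8 253.7  41. ]
286 [485.9 255.3  41. ]
288 [485.9 256.9  41. ]
```

View pics/w4.png

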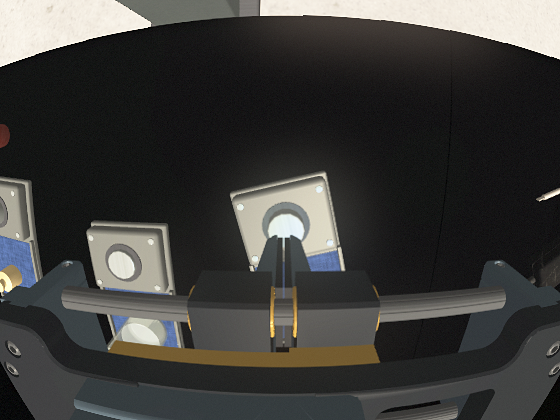

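The vial's key is at (285,228), just ahead of the fingertips. The beaker's key at (122,264) looks sunk.

Request:
apply_moves --pt "-1 0.001 0.001 -0.02 0 0 0" --pt "-1 0 0 -0.02 0 0 0" --pt "-1 0 0 -0.02 0 0 0" --pt "-1 0 0 -0.006 0 0 0" --pt "-1 0 0 0 0 0 0"

```text
time_s: 10.3
ee_pos: [484.9, 251.4, 58.4]
ee_rot: [-179.9, -0.2, 179.2]
force: [-0.6, -1.3, 0.3]
gripper_width: 0.4
gripper_force: 0.0
```

Request:
apply_moves --pt "-1 0 0 -0.002 0 0 0" --pt "-1 0 0 -0.001 0 0 0" --pt "-1 0 0 -0.001 0 0 0" --pt "-1 0 0 -0.001 0 0 0" --pt "-1 0 0 0 0 0 0"

```text
time_s: 10.72
ee_pos: [486.0, 253.4, 55.0]
ee_rot: [180.0, 0.1, 179.3]
force: [0.2, -0.6, 0.7]
gripper_width: 0.6
gripper_force: 0.3
```

Request:
apply_moves --pt "-1 0 0 -0.001 0 0 0" --pt "-1 0 0 -0.001 0 0 0" --pt "-1 0 0 -0.001 0 0 0" --pt "-1 0 0 -0.001 0 0 0" --pt "-1 0 0 -0.001 0 0 0"

```text
time_s: 11.13
ee_pos: [486.0, 253.4, 49.6]
ee_rot: [180.0, 0.0, 179.3]
force: [0.9, -0.9, 3.1]
gripper_width: 0.3
gripper_force: 1.5
```

Request:
apply_moves --pt "-1 0 0 -0.001 0 0 0" --pt "-1 0 0 -0.001 0 0 0" --pt "-1 0 0 -0.001 0 0 0" --pt "-1 0 0 -0.001 0 0 0" --pt "-1 0 0 -0.0005 0 0 0"

```text
time_s: 11.55
ee_pos: [486.0, 253.4, 44.9]
ee_rot: [180.0, 0.0, 179.3]
force: [1.9, 0.0, 3.2]
gripper_width: 0.6
gripper_force: 1.4
```

Request:
apply_moves --pt "-1 0 0 0 0 0 0" --pt "-1 0 0 0 0 0 0" --pt "-1 0 0 0 0 0 0"

```text
time_s: 11.8
ee_pos: [485.8, 253.4, 45.0]
ee_rot: [180.0, 0.0, 179.3]
force: [1.1, 0.3, 2.4]
gripper_width: 0.7
gripper_force: 1.1
```

Request:
apply_moves --pt "-1 0 0 0.01 0 0 0" --pt "-1 0 0 0.03 0 0 0" --pt "-1 0 0 0.035 0 0 0" --pt "-1 -0.02 0.02 0.03 0 0 0" --pt "-1 -0.02 0.03 0 0 0 0"

```text
time_s: 12.22
ee_pos: [448.0, 303.6, 156.2]
ee_rot: [179.7, 0.5, 179.0]
force: [0.2, 0.3, -0.3]
gripper_width: 0.5
gripper_force: 0.0
```

Request:
apply_moves --pt "-1 -0.02 0.03 0.01 0 0 0" --pt "-1 -0.02 0.03 0.01 0 0 0" --pt "-1 -0.02 0.03 0 0 0 0" --pt "-1 0 0 0 0 0 0"

```text
time_s: 12.55
ee_pos: [381.9, 397.4, 170.9]
ee_rot: [179.8, -0.1, 179.5]
force: [0.4, 0.2, 0.0]
gripper_width: 0.7
gripper_force: 0.0
```

```bash
python3 - <<'E'
from h import *
import cv2
f=cams.grab_frame('side');cv2.imwrite('pics/side1c.png',cv2.resize(f['color'][140:320,190:440,::-1],None,fx=3.2,fy=3.2,interpolation=cv2.INTER_CUBIC));print(status.state()['ee_pos'],status.state()['force'])
E
```

```text
[383.24909052 394.92095222 170.29190376] [ 0.95371152 -0.5608307   0.91659438]
```

View pics/side1c.png

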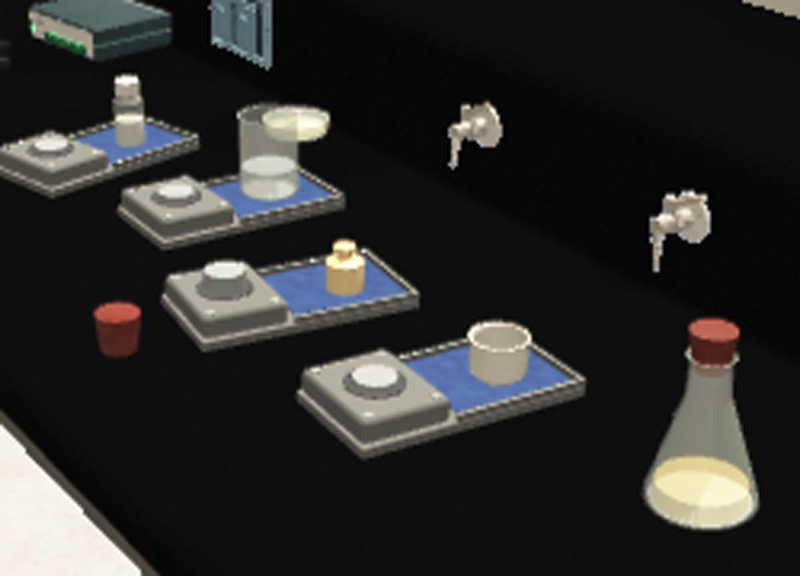

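The keys at crucible (375,377), beaker (177,192) and vial (50,145) are sunk. The weight's key at (226,272) is still up and every loose thing is where it was.

```bash
python3 -c "
from workcell import env
print(env.job_done())"
```

```text
the job is handed in; nothing more can be done
None
```

I pressed the crucible, beaker and vial keys in that order. The final side picture shows all three sunk, the weight's key still up and nothing moved; the job is handed in, but no verdict came back.

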